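# Secure a model wagon on its display plinth with the swing clamp

### The job

Make the model flat wagon safe on its display plinth: with a fingertip, push the clamp bar's red tab to swing the bar clockwise (seen from above) across the wagon's deck until it meets its stop. Then turn the brass wing nut above it clockwise with strokes of a fingertip against its wings until the nut is screwed fully home. Only push: pinch neither the tab nor the nut, do not lift or shift the wagon, and leave everything else on the bench where it stands.

Things in the scene. Friction and masses are not known exactly. Their poses are not given: they have to be found in the camera images.
- plinth: dark wooden display plinth fixed to the bench, 180 (its x) x 380 (its y) x 22 mm, origin at the centre of its underside, turned up to 0.4 rad either way. All z heights in this list are above the bench. Two rails run along its y at x = 19 and 51 mm, tops at z = 30; low red buffer stops at the ends. The clamp post, 28 mm diameter, stands at x = -50, y = 0
- guard_top (a point): middle of the top edge (z = 122 mm) of the green upright guard plate on the robot's side of the clamp post, 70 mm along plinth y, 4 mm thick, inner face 39 mm from the clamp axis. A finger cannot well circle the nut: stroke on the open side (plinth +x), lift, go back, and stroke the wing that has come round
- pin_top (a point): top (z = 78 mm) of the brass stop pin, 8 mm diameter, at plinth x = -12, y = -14.5 mm; the swung-in bar comes to rest beside it
- clamp_axis (a point): point on the vertical clamp axis, on the bar's top face (z = 74 mm), at plinth x = -50, y = 0; axes as the plinth's. Bar and wing nut both turn about this axis
- bar (a joint): angle of the steel clamp bar (18 mm wide, 8 thick, out to 100 mm from the axis, underside z = 66), rad, growing clockwise from above: 0 points along plinth +y, 1.571 (hard stop) along plinth +x, across the deck. Direction from plinth +x, counter-clockwise: 1.571 - value. Starts 0 to 0.5. Friction holds it; about 1.5 to 2 N at the tab moves it slowly, a little more if fast
- bar_tab (a point): middle of the top edge of the red push tab near the bar's outer end: an upright plate, 26 mm along the bar (72 to 98 mm from the axis), 8 mm thick, 32 mm high, from z = 74 to 106 mm; this point is 85 mm from the axis at z = 106 mm. Its y axis points outwards along the bar
- tab_push_face: the half (4 mm) of the tab's thickness on its trailing, counter-clockwise side: push on this side. Its origin lies on the clamp axis
- tab_far_face: the other half of the tab's thickness, on the clockwise side (counts only to tell pushing from pinching). Its origin lies on the clamp axis
- wing_nut (a joint): turn of the brass wing nut, rad, growing clockwise from above (down). At 0 the wings lie along plinth +y and -y; a wing's direction from plinth +x, counter-clockwise, is 1.571 - value, the other's is reversed. Hard stop, fully home: 7.854, wings along plinth x, in line with the swung-in bar. Starts 0.5 to 3.6. Sinks 4 mm a turn. Some 3 N at a wing turns it; it stays where left
- nut_top (a point): on the nut's axis, level with the tops of its wings (z = 116 mm at joint 0, 111 mm home). Its y axis points along one wing. The wings are upright round ears 6 mm thick, 11 to 35 mm off the axis, from 24 to 0 mm below this point, with a lower web inwards. Hub 16 mm diameter, its top 20 mm below; the thin 9 mm stud (not solid) rises through it to z = 118 mm
- wing_push_faces: the trailing (counter-clockwise) half of the thickness of both wings, the side to stroke on. Origin on the clamp axis at the nut's foot
- wing_far_faces: the leading (clockwise) half of the thickness of both wings (counts only to tell stroking from pinching). Origin on the clamp axis at the nut's foot
- wagon: loose model flat wagon, 0.4 kg, standing on the rails, 62 wide (x) x 250 long (y); origin under its centre at rail height (plinth z = 30 mm), deck top 30 mm higher (z = 60 mm); a small crate and two green drums, up to 28 mm above the deck, stand on its ends, more than 65 mm from its middle. The clamp bar passes 6 mm above the deck
- oil_jar: small jar with a red cap, 32 mm diameter, 45 mm high, loose on the plinth's corner at about plinth x = -50, y = -140 mm; origin under its centre
- wheel: loose dark steel spare wheel lying flat, 36 mm diameter, 16 mm high, on the plinth at about plinth x = -50, y = 155 mm; origin under its centre
- driver: loose screwdriver lying on the bench, origin under its middle
- brush: loose brush lying on the bench, origin under its middle
- coach_red: loose red model coach on the bench, 60 x 176 x 68 mm high, origin under its centre
- coach_yellow: loose yellow model coach on the bench, 60 x 176 x 68 mm high, origin under its centre

How it is judged (in metres and radians):
On the way, in this order (a step that is already met when the one before it is completed fails the run):
1. the clamp bar is swung in against its stop, across the wagon's deck (value of joint bar above 1.45 rad), for 0.2 s.
2. the wing nut is screwed fully home (value of joint wing_nut above 7.65 rad), for 0.2 s.
At the end, for the whole second after the job is handed in: the bar is within 0.12 rad (7 degrees) of its stop, across the deck; the wing nut is within 0.2 rad (12 degrees) of its fully-home stop; the wagon is at rest on the rails, within 20 mm of where it stood (value of joint bar above 1.45 rad and value of joint wing_nut above 7.65 rad and z of wagon in the frame of plinth below 0.036 m and distance of wagon from where it was at the start of the episode below 0.02 m and linear speed of wagon below 0.02 m/s); the robot touches nothing.
It fails at once if the wing nut is pinched: both sides of its wings are gripped at once (over 8 N each) (contact force between the fingers and wing_push_faces above 8 N and contact force between the fingers and wing_far_faces above 8 N).
It fails at once if the tab is pinched: both its faces are gripped at once (over 8 N each) (contact force between the fingers and tab_push_face above 8 N and contact force between the fingers and tab_far_face above 8 N).
It fails at once if the wagon is lifted off the rails by more than 6 mm or shifted by more than 20 mm (not (z of wagon in the frame of plinth below 0.036 m) or not (distance of wagon from where it was at the start of the episode below 0.02 m)).
It fails at once if one of the other loose things is moved by more than 25 mm (distance of any of oil_jar, wheel, driver, brush, coach_red, coach_yellow from where it was at the start of the episode above 0.025 m).
It also fails if it takes over 58 s, if anything falls off the work surface, if the arm or the gripper's body presses on something with over 40 N, if the wrist force passes 120 N, or if a joint passes its speed limit or range.

### The arm

A 6-joint arm with a two-finger parallel gripper is mounted at the origin on the work surface. World frame = base frame: x ahead of the robot, y to its left, z up, the work surface at z = 0. Lengths are in m, angles in degrees, forces in N, time in s.
With the tool pointing down it reaches from about 0.35 to 0.8 m from the base axis. Payload 7.3 kg.
Tool frame: the origin (TCP) lies between the finger pads; the fingertips stand 25 mm ahead of it and the grasp point (between the pads) lies 6 mm ahead of it; z points along the fingers, y is the line along which they close (so a half turn about z gives the same grasp; the last joint's range is limited). The gripper opens to 85 mm and grips with 20 to 120 N. Pads are 22 mm wide; open, the fingers measure 114 mm over their backs; the gripper's body (76 mm by 85 mm) begins 54 mm behind the grasp point. The pads swing forward as they close: fully open they stand 13 mm farther back than shut.
Start: joints at [-72.021, 19.595, 87.324, -0, 73.075, -8.365], TCP at [0.233, -0.47, 0.256] pointing down, gripper open.
Joint ranges: [-145.02, 145.02], [-44.19, 115.74], [2.07, 154.8], [-57.11, 237.11], [16.16, 152.29], [-177.93, 177.93]. Speed limits (degrees/s): [147.25, 147.25, 180, 180, 180, 180].

### API

Orientations are given as [roll, pitch, yaw] about the fixed x, y, z axes, in that order (R = Rz(yaw) Ry(pitch) Rx(roll)).
In Python, from workcell import get_obs, capture, workorder gives the robot as it stands. The module is installed in compiled form; this text tells all that it offers.
- The arm moves only by the tool drive_tool, never from a script. Its argument "targets" is a list that holds one entry, the list of rows, each a list of 7 numbers: the turn, a rotation vector about the world's x, y, z in degrees, then the shift along the world's x, y, z in m, then the closure, from -1 (fully open) to 1 (shut), so that 0 is half open. In form: [[[rx, ry, rz, tx, ty, tz, grip], ...]]. A call has 1 to 10 rows; each row is the pose to reach, as a shift and turn from the pose commanded when the call began; what a row does not reach only later rows make up. A row lasts 1/8 s, in which the tool goes at most 62.5 mm and 10.7 degrees, less where a joint would pass 70% of its speed; a pose out of reach is approached as far as the arm can. A call with a gripper value outside its range is refused whole. The fingers move at their own pace and stop on an object; "force" is the grip in N (left out, the last holds). Time passes only in rows, so rows that repeat a pose let the fingers close. It gives the time, the measured TCP pose, the force, the opening and the grip force at its end, in the units of the state.
- get_obs(): the state, without advancing time (a new reading comes with each control period).
- capture(name): name is "scene" or "top"; returns a dict with "image" (480x640x3 uint8, red, green, blue), "fx", "fy", "cx", "cy" (pixels), "pose" (4x4, takes a point from camera to world coordinates). Camera axes: x right, y down, z forward; pixel columns grow to the right and rows downward; lengths in m; the calibration is good to about 2 mm. A picture is of the moment at which its call begins. There is no depth.
- workorder.finish_job(): hands the job in; it is judged then, once.
The state is a dict: "t": time; "joint_positions": joint angles; "dq": joint speeds; "effort": joint torques, N m; "ee_pos": TCP position; "eef_rot": TCP orientation; "force": force on the tool from outside, world axes, zero at the start; "torque": the same for the moment, N m; "finger_gap": opening from 0.0 (shut) to 1.0 (fully open); "gripper_force": force on a finger pad.
Only numpy, scipy, OpenCV 4.12 (cv2) and the standard library are available. Lean on these libraries where they do the work, as an engineer would, in place of code of your own. Each camera call takes 0.05 s, during which the arm holds its last target. There are 200 camera calls.

## Working session

There is one attempt and no reset: what is moved stays moved. The work goes in short steps, Python scripts to look and compute and a tool call to move; the robot and the scene stay as the last step left them, time stands still between calls to the robot, and variables do not carry over. Pictures are saved under pics/ and viewed, at most 12 in all, crops included, and the job is handed in when it is done.

Besides the shell and the picture viewer there is one more tool, called by a JSON object that holds its "api" and its "payload". drive_tool: Moves the arm, as the interface text tells. Its arguments: {"type":"object","properties":{"targets":{"type":"array"},"force":{"type":"number"}},"required":["targets"]}

```bash
mkdir -p pics; python3 - <<'E'
from workcell import get_obs,capture
import cv2,numpy as np
for n in("scene","top"):
    c=capture(n);cv2.imwrite(f"pics/{n}0.png",c["image"][:,:,::-1]);print(n,c["fx"],c["cx"],c["cy"],np.round(c["pose"],3).tolist())
o=get_obs();print({k:np.round(v,3).tolist() for k,v in o.items()})
E
```

```text
scene 542.3853942570419 320.0711846523645 244.19467404540137 [[0.888, 0.314, -0.337, 0.91], [0.46, -0.622, 0.633, -0.746], [-0.01, -0.717, -0.697, 0.933], [0.0, 0.0, 0.0, 1.0]]
top 619.4102452562955 325.994571011385 238.5559076089875 [[0.019, -0.994, 0.108, 0.334], [-1.0, -0.018, 0.009, 0.007], [-0.007, -0.108, -0.994, 1.531], [0.0, 0.0, 0.0, 1.0]]
{'t': 0.1, 'joint_positions': [-72.02, 19.633, 87.373, 0.0, 73.075, -8.366], 'dq': [0.055, -0.129, -0.122, -0.059, -0.054, 0.035], 'effort': [0.003, -43.445, -24.649, -0.0, 0.005, -0.0], 'ee_pos': [0.233, -0.47, 0.256], 'eef_rot': [-179.92, -0.012, 26.345], 'force': [-0.989, -0.849, -0.309], 'torque': [-0.017, 0.015, 0.014], 'gripper_force': 0.0, 'finger_gap': 0.996}
```

View pics/top0.png

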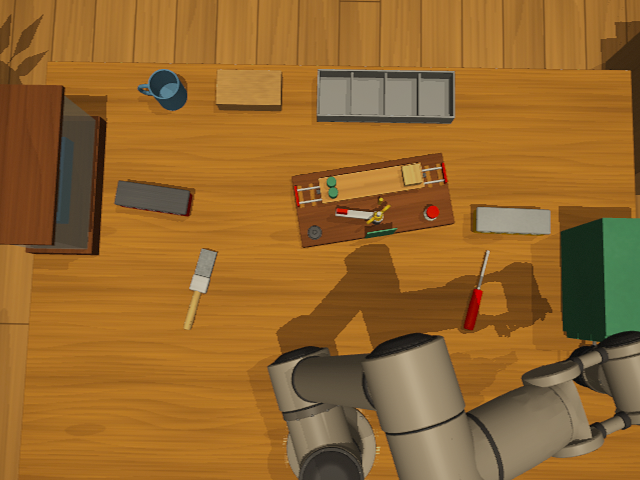

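View pics/scene0.png

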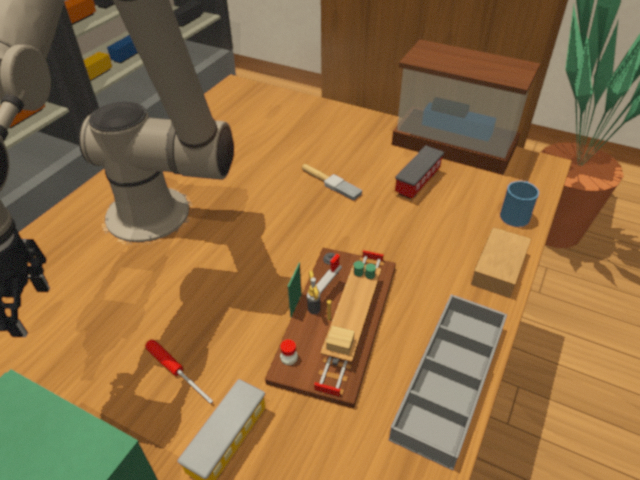

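The plinth is at about (372,200) in the top view, with the tab at (342,212), nut at (378,210) and guard at (381,231). I'll zoom in and fit the plinth.

```bash
cat >h.py <<'E'
from workcell import get_obs,capture
import cv2,numpy as np
def ray(c,uv,z):
    P=np.array(c["pose"]);d=P[:3,:3]@np.array([(uv[0]-c["cx"])/c["fx"],(uv[1]-c["cy"])/c["fy"],1]);o=P[:3,3]
    return o+d*(z-o[2])/d[2]
def proj(c,p):
    P=np.array(c["pose"]);q=P[:3,:3].T@(np.array(p)-P[:3,3]);return np.array([c["fx"]*q[0]/q[2]+c["cx"],c["fy"]*q[1]/q[2]+c["cy"]])
def crop(c,x,y,w,h,k,name):
    im=c["image"][y:y+h,x:x+w,::-1];cv2.imwrite("pics/"+name,cv2.resize(im,None,fx=k,fy=k,interpolation=cv2.INTER_CUBIC))
E
python3 - <<'E'
from h import *
t=capture("top");s=capture("scene")
crop(t,285,145,176,110,4,"tc.png");crop(s,260,240,150,170,3.5,"sc.png")
hsv=cv2.cvtColor(t["image"],cv2.COLOR_RGB2HSV)
sub=hsv[145:255,285:461]
for p in[(300,220),(400,235),(297,237),(270,230),(450,250)]:print(p,hsv[p[1],p[0]])
E
```

```text
(300, 220) [ 12 195 118]
(400, 235) [ 17 206 160]
(297, 237) [ 17 203 168]
(270, 230) [ 17 199 182]
(450, 250) [ 17 201 176]
```

View pics/tc.png

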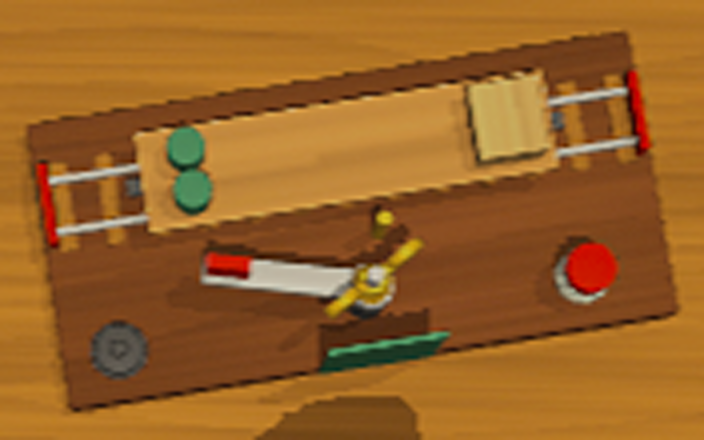

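View pics/sc.png

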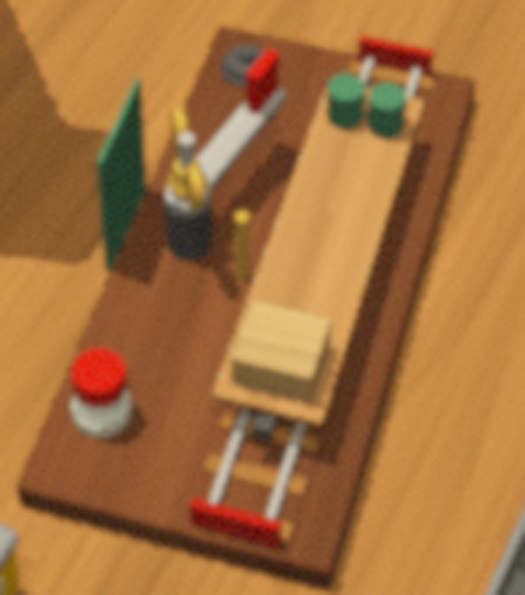

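Top crop (×4, offset 285,145): plinth corners (30,125),(628,33),(678,315),(72,410); tab top (228,264); wing ends (330,312),(420,242); pin (385,217). Scene crop agrees (tab on the near-left side of the wagon's deck).

```bash
python3 - <<'E'
from h import *
t=capture("top");s=capture("scene")
T=lambda u,v:(u/4-.375+285,v/4-.375+145)
C=[ray(t,T(*p),.022)[:2] for p in[(30,125),(628,33),(678,315),(72,408)]]
C=np.array(C);print(np.round(C,4).tolist())
print("sizes",[np.linalg.norm(C[i]-C[(i+1)%4]).round(4) for i in range(4)])
o=C.mean(0);d=(C[0]-C[1]+C[3]-C[2]);yaw=np.arctan2(-d[0],d[1]);print("origin",o.round(4),"yaw",yaw,np.degrees(yaw))
R=np.array([[np.cos(yaw),-np.sin(yaw)],[np.sin(yaw),np.cos(yaw)]])
for n,p,z in[("tab",(228,264),.106),("w1",(330,312),.112),("w2",(420,242),.112),("pin",(385,217),.078),("stud",(375,270),.118),("guardtop",(387,345),.122),("wheel",(119,348),.038),("cap",(591,268),.067)]:
    q=ray(t,T(*p),z)[:2];print(n,q.round(4),"plinth",(R.T@(q-o)).round(4))
ax=o+R@[-.05,0];print("axis",ax)
# scene check
S=lambda u,v:(u/3.5+260,v/3.5+240)
for n,p,z in[("pin",(241,215),.078),("tabtop",(264,60),.106),("stud",(187,140),.118)]:
    q=ray(s,S(*p),z)[:2];print("scene",n,(R.T@(q-o)).round(4))
E
```

```text
[[0.6529, 0.1081], [0.7174, -0.2619], [0.5413, -0.2923], [0.4772, 0.0781]]
sizes [np.float64(0.3756), np.float64(0.1787), np.float64(0.3758), np.float64(0.1782)]
origin [ 0.5972 -0.092 ] yaw 0.17196606299604625 9.852929629154291
tab [ 0.555  -0.0146] plinth [-0.0284  0.0835]
w1 [ 0.5271 -0.0738] plinth [-0.066   0.0299]
w2 [ 0.5689 -0.1254] plinth [-0.0336 -0.0281]
pin [ 0.5892 -0.1077] plinth [-0.0106 -0.0141]
stud [ 0.5511 -0.0991] plinth [-0.0466  0.0009]
guardtop [ 0.5072 -0.1061] plinth [-0.091   0.0015]
wheel [0.5128 0.0496] plinth [-0.0589  0.154 ]
cap [ 0.5624 -0.2316] plinth [-0.0581 -0.1316]
axis [ 0.54793322 -0.1005577 ]
scene pin [-0.0104 -0.0157]
scene tabtop [-0.0258  0.0832]
scene stud [-0.0468 -0.0031]
```

{"api": "drive_tool", "payload": {"targets": [[[0,0,75,0.15,0.23,0,1],[0,0,75,0.15,0.23,0,1],[0,0,75,0.15,0.23,0,1],[0,0,75,0.15,0.23,0,1],[0,0,75,0.15,0.23,0,1],[0,0,75,0.15,0.23,0,1],[0,0,75,0.15,0.23,0,1],[0,0,75,0.15,0.23,0,1]]], "force": 40}}

```text
t: 1.3
ee_pos: [0.383, -0.2404, 0.2563]
eef_rot: [180.0, -0.0, 101.3]
force: [0.3, -0.0, -0.5]
finger_gap: -0.001
gripper_force: 0.0
```

{"api": "drive_tool", "payload": {"targets": [[[0,0,74,0.152,0.223,-0.05,1],[0,0,74,0.152,0.223,-0.05,1],[0,0,74,0.152,0.223,-0.05,1],[0,0,74,0.152,0.223,-0.05,1],[0,0,74,0.152,0.223,-0.05,1],[0,0,74,0.152,0.223,-0.05,1],[0,0,74,0.152,0.223,-0.05,1],[0,0,74,0.152,0.223,-0.05,1]]]}}

```text
t: 2.3
ee_pos: [0.535, -0.0175, 0.2062]
eef_rot: [180.0, -0.0, 175.1]
force: [0.2, 0.3, 0.1]
finger_gap: 0.0
gripper_force: 0.0
```

{"api": "drive_tool", "payload": {"targets": [[[0,0,0,0,0,-0.06,1],[0,0,0,0,0,-0.075,1],[0,0,0,0,0,-0.089,1],[0,0,0,0,0,-0.089,1]]]}}

```text
t: 2.8
ee_pos: [0.5352, -0.0176, 0.1175]
eef_rot: [180.0, -0.0, 175.3]
force: [-0.3, -0.2, 0.8]
finger_gap: 0.004
gripper_force: 0.0
```

```bash
cat >>h.py <<'E'
A=np.array([.549,-.1005]);Y=9.85
def pos(th,r,off):
    """finger centre (world) behind a bar/wing at plinth angle th (deg); tool yaw = th+Y+90"""
    a=np.radians(th+Y);return A+r*np.array([np.cos(a),np.sin(a)])+off*np.array([-np.sin(a),np.cos(a)])
def rows(ths,r,offs,z=None):
    o=get_obs();p=np.array(o["ee_pos"]);y0=o["eef_rot"][2]
    out=[];base=p
    for th,of in zip(ths,np.broadcast_to(offs,len(ths))):
        q=pos(th,r,of)-base[:2];w=(th+Y+90-y0+180)%360-180
        out.append([0,0,round(w),round(q[0],3),round(q[1],3),0 if z is None else round(z-p[2],3),1])
    return out
E
python3 - <<'E'
from h import *
c=capture("top");crop(c,285,145,176,110,4,"t1.png")
print(rows(np.arange(74,-1,-4),.082,.0145))
E
```

```text
[[0, 0, -1, np.float64(0.008), np.float64(0.0), 0, 1], [0, 0, -5, np.float64(0.014), np.float64(0.0), 0, 1], [0, 0, -9, np.float64(0.019), np.float64(0.0), 0, 1], [0, 0, -13, np.float64(0.025), np.float64(-0.0), 0, 1], [0, 0, -17, np.float64(0.031), np.float64(-0.001), 0, 1], [0, 0, -21, np.float64(0.037), np.float64(-0.003), 0, 1], [0, 0, -25, np.float64(0.042), np.float64(-0.005), 0, 1], [0, 0, -29, np.float64(0.047), np.float64(-0.007), 0, 1], [0, 0, -33, np.float64(0.053), np.float64(-0.009), 0, 1], [0, 0, -37, np.float64(0.058), np.float64(-0.012), 0, 1], [0, 0, -41, np.float64(0.062), np.float64(-0.016), 0, 1], [0, 0, -45, np.float64(0.067), np.float64(-0.019), 0, 1], [0, 0, -49, np.float64(0.071), np.float64(-0.023), 0, 1], [0, 0, -53, np.float64(0.075), np.float64(-0.027), 0, 1], [0, 0, -57, np.float64(0.079), np.float64(-0.032), 0, 1], [0, 0, -61, np.float64(0.083), np.float64(-0.036), 0, 1], [0, 0, -65, np.float64(0.086), np.float64(-0.041), 0, 1], [0, 0, -69, np.float64(0.088), np.float64(-0.047), 0, 1], [0, 0, -73, np.float64(0.091), np.float64(-0.052), 0, 1]]
```

View pics/t1.png

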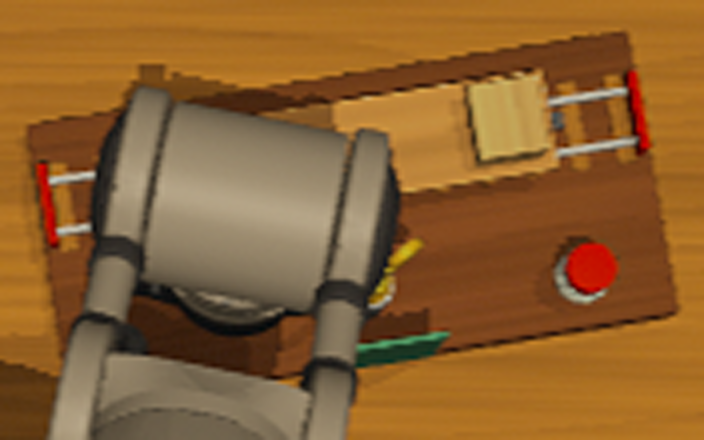

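The top view is blocked by the wrist (only the nut's right wing shows at (408,255), unmoved). I'll push the tab.

{"api": "drive_tool", "payload": {"targets": [[[0,0,-1,0.008,0,0,1],[0,0,-5,0.014,0,0,1],[0,0,-9,0.019,0,0,1],[0,0,-13,0.025,0,0,1],[0,0,-17,0.031,-0.001,0,1],[0,0,-21,0.037,-0.003,0,1],[0,0,-25,0.042,-0.005,0,1],[0,0,-29,0.047,-0.007,0,1],[0,0,-33,0.053,-0.009,0,1],[0,0,-37,0.058,-0.012,0,1]]]}}

```text
t: 4.1
ee_pos: [0.5937, -0.0293, 0.1182]
eef_rot: [180.0, 0.0, 138.2]
force: [-1.8, 0.4, 0.3]
finger_gap: 0.001
gripper_force: 0.9
```

```bash
python3 - <<'E'
from h import *
c=capture("scene");crop(c,260,240,150,170,3.5,"s2.png")
for r in rows([34,30,26,22,18,14,10,6,3,0],.082,.0145):print([float(x) for x in r])
E
```

```text
[0.0, 0.0, -4.0, 0.004, -0.003, 0.0, 1.0]
[0.0, 0.0, -8.0, 0.008, -0.007, 0.0, 1.0]
[0.0, 0.0, -12.0, 0.013, -0.011, 0.0, 1.0]
[0.0, 0.0, -16.0, 0.017, -0.015, 0.0, 1.0]
[0.0, 0.0, -20.0, 0.02, -0.02, 0.0, 1.0]
[0.0, 0.0, -24.0, 0.024, -0.024, 0.0, 1.0]
[0.0, 0.0, -28.0, 0.027, -0.029, 0.0, 1.0]
[0.0, 0.0, -32.0, 0.03, -0.034, 0.0, 1.0]
[0.0, 0.0, -35.0, 0.031, -0.038, 0.0, 1.0]
[0.0, 0.0, -38.0, 0.033, -0.042, 0.0, 1.0]
```

View pics/s2.png

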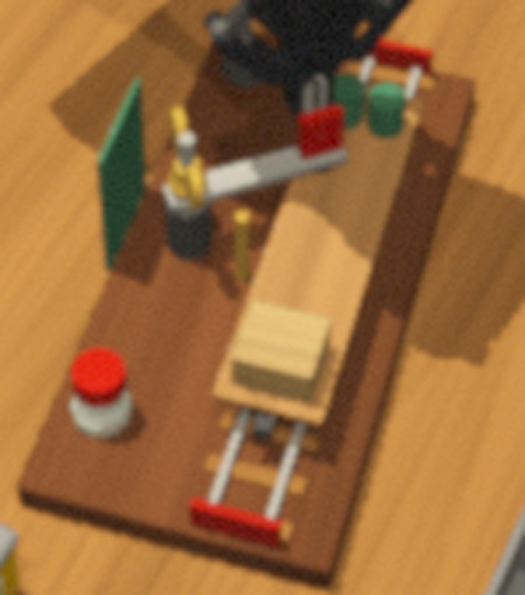

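The bar has swung: the tab at (320,130) is now over the deck with the finger just behind it, and the nut has not moved. Continuing.

{"api": "drive_tool", "payload": {"targets": [[[0,0,-4,0.004,-0.003,0,1],[0,0,-8,0.008,-0.007,0,1],[0,0,-12,0.013,-0.011,0,1],[0,0,-16,0.017,-0.015,0,1],[0,0,-20,0.02,-0.02,0,1],[0,0,-24,0.024,-0.024,0,1],[0,0,-28,0.027,-0.029,0,1],[0,0,-32,0.03,-0.034,0,1],[0,0,-35,0.031,-0.038,0,1],[0,0,-38,0.033,-0.042,0,1]]]}}

```text
t: 5.4
ee_pos: [0.6266, -0.0712, 0.1181]
eef_rot: [179.9, -0.0, 100.3]
force: [-1.1, 1.6, 0.9]
finger_gap: 0.001
gripper_force: 0.8
```

{"api": "drive_tool", "payload": {"targets": [[[0,0,0,0,-0.001,0,1],[0,0,0,0,-0.002,0,1],[0,0,0,0,-0.002,0,1]]]}}

```text
t: 5.78
ee_pos: [0.6266, -0.0717, 0.1181]
eef_rot: [179.9, -0.1, 100.5]
force: [0.1, 7.6, 2.1]
finger_gap: -0.001
gripper_force: 3.5
```

The force shows the bar is at its stop. Next I back off, lift, and move over the nut.

{"api": "drive_tool", "payload": {"targets": [[[0,0,0,-0.002,0.012,0,1],[0,0,0,-0.002,0.012,0.06,1],[0,0,0,-0.002,0.012,0.06,1]]]}}

```text
t: 6.15
ee_pos: [0.6266, -0.0616, 0.1827]
eef_rot: [179.5, 0.3, 100.4]
force: [1.1, -0.5, 0.3]
finger_gap: -0.005
gripper_force: 0.0
```

```bash
python3 - <<'E'
from h import *
c=capture("scene");crop(c,260,240,150,170,3.5,"s3.png")
for r in rows([-61],.027,.020,.123):print([float(x) for x in r])
E
```

```text
[0.0, 0.0, -62.0, -0.044, -0.048, -0.057, 1.0]
```

View pics/s3.png

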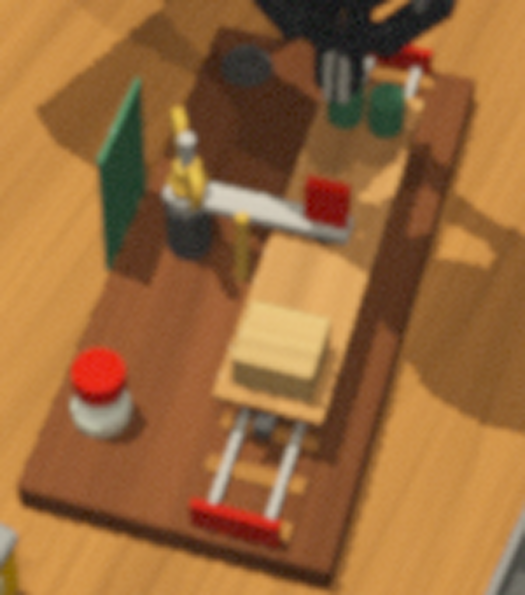

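The bar lies across the deck against the pin (pin at (241,225)). The nut is unmoved, and the finger is clear.

{"api": "drive_tool", "payload": {"targets": [[[0,0,-10,0,0,0,1],[0,0,-20,-0.01,-0.01,0,1],[0,0,-30,-0.02,-0.02,0,1],[0,0,-40,-0.03,-0.034,0,1],[0,0,-50,-0.044,-0.048,0,1],[0,0,-60,-0.044,-0.048,-0.02,1],[0,0,-62,-0.044,-0.048,-0.045,1],[0,0,-62,-0.044,-0.048,-0.06,1],[0,0,-62,-0.044,-0.048,-0.06,1]]]}}

```text
t: 7.32
ee_pos: [0.5791, -0.1091, 0.1158]
eef_rot: [-179.9, 0.1, 38.4]
force: [-0.2, -0.0, 0.6]
finger_gap: -0.001
gripper_force: 0.0
```

```bash
python3 - <<'E'
from h import *
for r in rows([-61,-63,-67,-71,-75,-79,-83,-87,-91,-95],.027,.0145,.123):print([float(x) for x in r])
E
```

```text
[0.0, 0.0, 0.0, -0.002, -0.003, 0.007, 1.0]
[0.0, 0.0, -2.0, -0.002, -0.004, 0.007, 1.0]
[0.0, 0.0, -6.0, -0.003, -0.006, 0.007, 1.0]
[0.0, 0.0, -10.0, -0.004, -0.008, 0.007, 1.0]
[0.0, 0.0, -14.0, -0.006, -0.01, 0.007, 1.0]
[0.0, 0.0, -18.0, -0.007, -0.011, 0.007, 1.0]
[0.0, 0.0, -22.0, -0.008, -0.013, 0.007, 1.0]
[0.0, 0.0, -26.0, -0.01, -0.014, 0.007, 1.0]
[0.0, 0.0, -30.0, -0.012, -0.016, 0.007, 1.0]
[0.0, 0.0, -34.0, -0.013, -0.017, 0.007, 1.0]
```

{"api": "drive_tool", "payload": {"targets": [[[0,0,0,-0.002,-0.003,0.007,1],[0,0,-2,-0.002,-0.004,0.007,1],[0,0,-6,-0.003,-0.006,0.007,1],[0,0,-10,-0.004,-0.008,0.007,1],[0,0,-14,-0.006,-0.01,0.007,1],[0,0,-18,-0.007,-0.011,0.007,1],[0,0,-22,-0.008,-0.013,0.007,1],[0,0,-26,-0.01,-0.014,0.007,1],[0,0,-30,-0.012,-0.016,0.007,1],[0,0,-34,-0.013,-0.017,0.007,1]]]}}

```text
t: 8.57
ee_pos: [0.568, -0.1269, 0.1256]
eef_rot: [179.9, -0.2, 4.1]
force: [2.1, -0.5, -0.0]
finger_gap: -0.001
gripper_force: 0.9
```

```bash
python3 - <<'E'
from h import *
for r in rows([-97,-100,-103,-103],.027,.0145,.123):print([float(x) for x in r])
c=capture("scene");crop(c,290,240,80,80,7,"s4.png")
E
```

```text
[0.0, 0.0, -1.0, -0.003, 0.0, -0.003, 1.0]
[0.0, 0.0, -4.0, -0.005, -0.001, -0.003, 1.0]
[0.0, 0.0, -7.0, -0.006, -0.001, -0.003, 1.0]
[0.0, 0.0, -7.0, -0.006, -0.001, -0.003, 1.0]
```

View pics/s4.png

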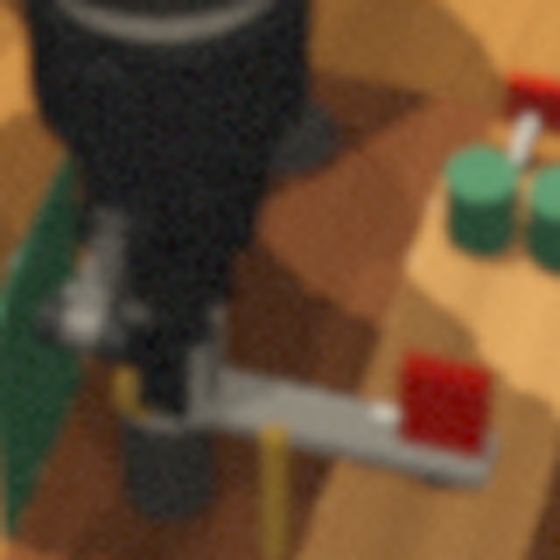

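The finger is at the nut behind the wing and the bar is still home. A force of 2 N shows the wing is being pushed, so I push a little further, then back off and lift.

{"api": "drive_tool", "payload": {"targets": [[[0,0,-2,-0.003,0,-0.003,1],[0,0,-5,-0.005,-0.001,-0.003,1],[0,0,-7,-0.007,-0.001,-0.003,1],[0,0,-7,-0.007,-0.001,-0.003,1],[0,0,-7,0.004,-0.003,-0.003,1],[0,0,-7,0.006,-0.003,0.05,1],[0,0,-7,0.006,-0.003,0.06,1],[0,0,-7,0.006,-0.003,0.06,1]]]}}

```text
t: 9.62
ee_pos: [0.5731, -0.1294, 0.1845]
eef_rot: [180.0, -0.0, -2.6]
force: [0.2, -0.6, -0.7]
finger_gap: -0.001
gripper_force: 0.0
```

```bash
python3 - <<'E'
from h import *
o=get_obs();print(o["ee_pos"],o["eef_rot"],pos(79,.027,.020))
c=capture("scene");crop(c,290,240,80,80,7,"s5.png")
E
```

```text
[ 0.57314032 -0.12936285  0.1845    ] [ 1.79991351e+02 -1.44727317e-02 -2.63185274e+00] [ 0.52954592 -0.07310404]
```

View pics/s5.png

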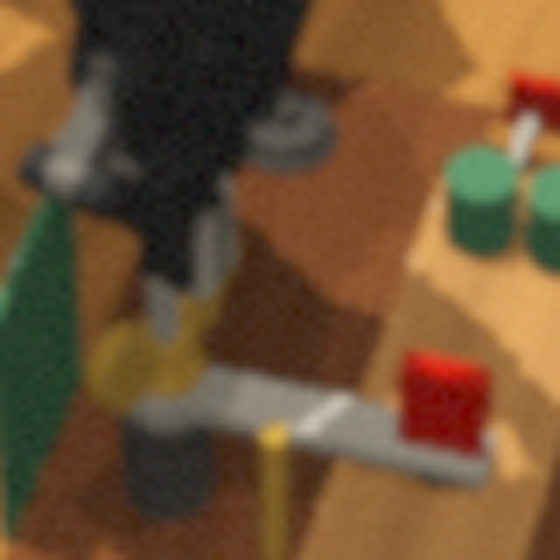

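The near wing's ear is at crop (125,365), image (307.6,291.9). I'll convert that to an angle.

```bash
python3 - <<'E'
from h import *
c=capture("scene")
q=ray(c,(307.6,291.9),.1015)[:2]-A
print(q,np.hypot(*q),np.degrees(np.arctan2(q[1],q[0]))-Y)
for th in(-95,-100,-105):
  a=np.radians(th+Y);print(th,(proj(c,[*(A+.023*np.array([np.cos(a),np.sin(a)])),.1015])-[290,240])*7)
E
```

```text
[-6.16338423e-05 -2.34058977e-02] 0.023405978873958292 -100.00087440425968
-95 [130.12977753 364.54543859]
-100 [123.87313466 362.34755707]
-105 [117.91374134 359.74192436]
```

Wing at −100° (radius 23.4 mm, as expected), so the other wing is at 80°. Now I rotate the tool back and go behind it.

{"api": "drive_tool", "payload": {"targets": [[[0,0,10,0,0,0,1],[0,0,20,-0.005,0.005,0,1],[0,0,30,-0.01,0.01,0,1],[0,0,40,-0.015,0.02,0,1],[0,0,50,-0.02,0.03,0,1],[0,0,60,-0.025,0.035,0,1],[0,0,70,-0.03,0.04,0,1],[0,0,80,-0.035,0.045,0,1],[0,0,90,-0.04,0.056,0,1],[0,0,92,-0.0435,0.056,0,1]]]}}

```text
t: 10.98
ee_pos: [0.5286, -0.0728, 0.183]
eef_rot: [-179.8, -0.0, 89.4]
force: [1.6, -1.4, -0.1]
finger_gap: -0.001
gripper_force: 0.0
```

{"api": "drive_tool", "payload": {"targets": [[[0,0,10,0,0,0,1],[0,0,20,0,0,0,1],[0,0,30,0,0,0,1],[0,0,40,0,0,0,1],[0,0,50,0,0,0,1],[0,0,60,0,0,0,1],[0,0,70,0,0,0,1],[0,0,80,0,0,0,1],[0,0,90,0,0,0,1],[0,0,90,0,0,0,1]]]}}

```text
t: 12.22
ee_pos: [0.5292, -0.0738, 0.1836]
eef_rot: [180.0, -0.1, 179.1]
force: [0.2, -0.3, -1.0]
finger_gap: -0.002
gripper_force: 0.0
```

```bash
python3 - <<'E'
from h import *
o=get_obs();print(o["ee_pos"],o["eef_rot"],o["joint_positions"],pos(80,.027,.020)-o["ee_pos"][:2])
E
```

```text
[ 0.52918238 -0.07375099  0.18361186] [ 1.79980401e+02 -7.71764939e-02  1.79126026e+02] [-1.61542977e+01  2.45572881e+01  9.19803627e+01 -1.60057846e-03
  6.35419625e+01 -1.05279596e+02] [-0.00011162  0.00030326]
```

{"api": "drive_tool", "payload": {"targets": [[[0,0,0,0,0,-0.025,1],[0,0,0,0,0,-0.045,1],[0,0,0,0,0,-0.062,1],[0,0,0,0,0,-0.062,1]]]}}

```text
t: 12.72
ee_pos: [0.5286, -0.0734, 0.1209]
eef_rot: [179.9, -0.2, 179.1]
force: [1.0, 0.1, -0.1]
finger_gap: -0.001
gripper_force: 0.0
```

```bash
python3 - <<'E'
from h import *
R=rows(list(np.arange(80,-102,-5)),.027,.0145,.121)
for r in R[:10]:print([float(x) for x in r])
P=[pos(t,.027,.0145) for t in np.arange(80,-110,-5)]
for k in(9,19,29):
  print(k)
  for i in range(1,11):
    if k+i<len(P):print([0,0,-5*i,*[float(x) for x in (P[k+i]-P[k]).round(3)],0,1])
E
```

```text
[0.0, 0.0, 1.0, 0.006, -0.0, 0.0, 1.0]
[0.0, 0.0, -4.0, 0.008, 0.001, 0.0, 1.0]
[0.0, 0.0, -9.0, 0.011, 0.002, 0.0, 1.0]
[0.0, 0.0, -14.0, 0.013, 0.003, 0.0, 1.0]
[0.0, 0.0, -19.0, 0.016, 0.003, 0.0, 1.0]
[0.0, 0.0, -24.0, 0.019, 0.004, 0.0, 1.0]
[0.0, 0.0, -29.0, 0.021, 0.004, 0.0, 1.0]
[0.0, 0.0, -34.0, 0.024, 0.003, 0.0, 1.0]
[0.0, 0.0, -39.0, 0.027, 0.003, 0.0, 1.0]
[0.0, 0.0, -44.0, 0.029, 0.002, 0.0, 1.0]
9
[0, 0, -5, 0.003, -0.001, 0, 1]
[0, 0, -10, 0.005, -0.002, 0, 1]
[0, 0, -15, 0.007, -0.003, 0, 1]
[0, 0, -20, 0.009, -0.005, 0, 1]
[0, 0, -25, 0.012, -0.007, 0, 1]
[0, 0, -30, 0.013, -0.008, 0, 1]
[0, 0, -35, 0.015, -0.01, 0, 1]
[0, 0, -40, 0.017, -0.013, 0, 1]
[0, 0, -45, 0.018, -0.015, 0, 1]
[0, 0, -50, 0.019, -0.017, 0, 1]
19
[0, 0, -5, 0.001, -0.003, 0, 1]
[0, 0, -10, 0.002, -0.005, 0, 1]
[0, 0, -15, 0.002, -0.008, 0, 1]
[0, 0, -20, 0.002, -0.01, 0, 1]
[0, 0, -25, 0.002, -0.013, 0, 1]
[0, 0, -30, 0.002, -0.016, 0, 1]
[0, 0, -35, 0.002, -0.018, 0, 1]
[0, 0, -40, 0.001, -0.021, 0, 1]
[0, 0, -45, 0.0, -0.023, 0, 1]
[0, 0, -50, -0.001, -0.026, 0, 1]
29
[0, 0, -5, -0.001, -0.002, 0, 1]
[0, 0, -10, -0.003, -0.005, 0, 1]
[0, 0, -15, -0.005, -0.007, 0, 1]
[0, 0, -20, -0.006, -0.009, 0, 1]
[0, 0, -25, -0.008, -0.01, 0, 1]
[0, 0, -30, -0.011, -0.012, 0, 1]
[0, 0, -35, -0.013, -0.013, 0, 1]
[0, 0, -40, -0.015, -0.014, 0, 1]
```

{"api": "drive_tool", "payload": {"targets": [[[0,0,1,0.006,0,0,1],[0,0,-4,0.008,0.001,0,1],[0,0,-9,0.011,0.002,0,1],[0,0,-14,0.013,0.003,0,1],[0,0,-19,0.016,0.003,0,1],[0,0,-24,0.019,0.004,0,1],[0,0,-29,0.021,0.004,0,1],[0,0,-34,0.024,0.003,0,1],[0,0,-39,0.027,0.003,0,1],[0,0,-44,0.029,0.002,0,1]]]}}

```text
t: 13.98
ee_pos: [0.5589, -0.0711, 0.123]
eef_rot: [180.0, -0.0, 135.1]
force: [-0.6, 2.1, -1.2]
finger_gap: -0.003
gripper_force: 1.1
```

{"api": "drive_tool", "payload": {"targets": [[[0,0,-5,0.003,-0.001,0,1],[0,0,-10,0.005,-0.002,0,1],[0,0,-15,0.007,-0.003,0,1],[0,0,-20,0.009,-0.005,0,1],[0,0,-25,0.012,-0.007,0,1],[0,0,-30,0.013,-0.008,0,1],[0,0,-35,0.015,-0.01,0,1],[0,0,-40,0.017,-0.013,0,1],[0,0,-45,0.018,-0.015,0,1],[0,0,-50,0.019,-0.017,0,1]]]}}

```text
t: 15.22
ee_pos: [0.5781, -0.0882, 0.123]
eef_rot: [179.9, -0.0, 85.1]
force: [-0.3, 2.3, -1.0]
finger_gap: -0.001
gripper_force: 0.9
```

```bash
python3 - <<'E'
from h import *
for r in rows(list(np.arange(-20,-70,-5)),.027,.0145,.119):print([float(x) for x in r])
E
```

```text
[0.0, 0.0, -5.0, -0.0, -0.003, -0.004, 1.0]
[0.0, 0.0, -10.0, 0.001, -0.005, -0.004, 1.0]
[0.0, 0.0, -15.0, 0.001, -0.008, -0.004, 1.0]
[0.0, 0.0, -20.0, 0.001, -0.011, -0.004, 1.0]
[0.0, 0.0, -25.0, 0.001, -0.013, -0.004, 1.0]
[0.0, 0.0, -30.0, 0.001, -0.016, -0.004, 1.0]
[0.0, 0.0, -35.0, 0.001, -0.019, -0.004, 1.0]
[0.0, 0.0, -40.0, 0.0, -0.021, -0.004, 1.0]
[0.0, 0.0, -45.0, -0.001, -0.024, -0.004, 1.0]
[0.0, 0.0, -50.0, -0.002, -0.026, -0.004, 1.0]
```

{"api": "drive_tool", "payload": {"targets": [[[0,0,-5,0,-0.003,-0.001,1],[0,0,-10,0.001,-0.005,-0.002,1],[0,0,-15,0.001,-0.008,-0.003,1],[0,0,-20,0.001,-0.011,-0.004,1],[0,0,-25,0.001,-0.013,-0.004,1],[0,0,-30,0.001,-0.016,-0.004,1],[0,0,-35,0.001,-0.019,-0.004,1],[0,0,-40,0,-0.021,-0.004,1],[0,0,-45,-0.001,-0.024,-0.004,1],[0,0,-50,-0.002,-0.026,-0.004,1]]]}}

```text
t: 16.48
ee_pos: [0.5768, -0.1146, 0.1194]
eef_rot: [179.9, -0.1, 35.1]
force: [3.3, 0.2, -0.8]
finger_gap: -0.002
gripper_force: 1.0
```

```bash
python3 - <<'E'
from h import *
for r in rows(list(np.arange(-70,-105,-5)),.027,.0145,.119):print([float(x) for x in r])
E
```

```text
[0.0, 0.0, -5.0, -0.002, -0.002, -0.0, 1.0]
[0.0, 0.0, -10.0, -0.003, -0.004, -0.0, 1.0]
[0.0, 0.0, -15.0, -0.005, -0.006, -0.0, 1.0]
[0.0, 0.0, -20.0, -0.007, -0.008, -0.0, 1.0]
[0.0, 0.0, -25.0, -0.009, -0.01, -0.0, 1.0]
[0.0, 0.0, -30.0, -0.011, -0.012, -0.0, 1.0]
[0.0, 0.0, -35.0, -0.013, -0.013, -0.0, 1.0]
```

{"api": "drive_tool", "payload": {"targets": [[[0,0,-5,-0.002,-0.002,0,1],[0,0,-10,-0.003,-0.004,0,1],[0,0,-15,-0.005,-0.006,0,1],[0,0,-20,-0.007,-0.008,0,1],[0,0,-25,-0.009,-0.01,0,1],[0,0,-30,-0.011,-0.012,0,1],[0,0,-35,-0.013,-0.013,0,1],[0,0,-38,-0.016,-0.013,0,1],[0,0,-38,-0.016,-0.013,0,1]]]}}

```text
t: 17.6
ee_pos: [0.5609, -0.1282, 0.1195]
eef_rot: [179.9, -0.2, -2.7]
force: [2.3, -1.6, -0.3]
finger_gap: -0.004
gripper_force: 1.5
```

{"api": "drive_tool", "payload": {"targets": [[[0,0,0,0.011,-0.002,0,1],[0,0,0,0.013,-0.002,0.05,1],[0,0,0,0.013,-0.002,0.065,1],[0,0,0,0.013,-0.002,0.065,1]]]}}

```text
t: 18.1
ee_pos: [0.5732, -0.1295, 0.1843]
eef_rot: [180.0, -0.1, -2.6]
force: [-0.8, 0.1, -1.3]
finger_gap: -0.002
gripper_force: 0.0
```

```bash
python3 - <<'E'
from h import *
c=capture("scene");crop(c,290,240,80,80,7,"s6.png")
o=get_obs();print(o["ee_pos"],o["eef_rot"],pos(80,.027,.020)-o["ee_pos"][:2])
for th in(-95,-100,-105):
  a=np.radians(th+Y);print(th,(proj(c,[*(A+.023*np.array([np.cos(a),np.sin(a)])),.1]-np.zeros(3))-[290,240])*7)
E
```

```text
[ 0.57240365 -0.1292888   0.18290442] [-1.79990330e+02  3.14666045e-02 -2.63759332e+00] [-0.04333289  0.05584107]
-95 [130.26100085 367.95482503]
-100 [124.01025071 365.75710132]
-105 [118.05644569 363.15167067]
```

View pics/s6.png

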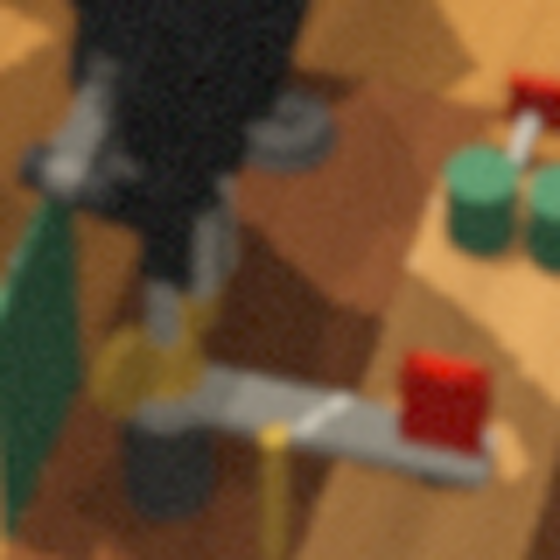

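The wing ear is again at (127,372), slightly lower, so the nut has made its half turn. Now the same return, then the last stroke.

{"api": "drive_tool", "payload": {"targets": [[[0,0,10,0,0,0,1],[0,0,20,-0.005,0.005,0,1],[0,0,30,-0.01,0.01,0,1],[0,0,40,-0.015,0.02,0,1],[0,0,50,-0.02,0.03,0,1],[0,0,60,-0.025,0.035,0,1],[0,0,70,-0.03,0.04,0,1],[0,0,80,-0.035,0.045,0,1],[0,0,90,-0.04,0.056,0,1],[0,0,92,-0.0435,0.056,0,1]]]}}

```text
t: 19.4
ee_pos: [0.528, -0.0728, 0.1819]
eef_rot: [-179.8, -0.1, 89.4]
force: [-0.7, 0.1, -0.1]
finger_gap: -0.005
gripper_force: 0.0
```

{"api": "drive_tool", "payload": {"targets": [[[0,0,10,0,0,0,1],[0,0,20,0,0,0,1],[0,0,30,0,0,0,1],[0,0,40,0,0,0,1],[0,0,50,0,0,0,1],[0,0,60,0,0,0,1],[0,0,70,0,0,0,1],[0,0,80,0,0,0,1],[0,0,90,0,0,0,1],[0,0,90,0,0,0,1]]]}}

```text
t: 20.65
ee_pos: [0.5287, -0.0737, 0.1826]
eef_rot: [180.0, -0.1, 179.1]
force: [-0.4, -0.0, 0.9]
finger_gap: -0.005
gripper_force: 0.0
```

{"api": "drive_tool", "payload": {"targets": [[[0,0,0,0,0,-0.025,1],[0,0,0,0,0,-0.045,1],[0,0,0,0,0,-0.065,1],[0,0,0,0,0,-0.065,1]]]}}

```text
t: 21.15
ee_pos: [0.5279, -0.0734, 0.1167]
eef_rot: [179.9, -0.2, 179.1]
force: [0.2, 1.4, 0.4]
finger_gap: -0.003
gripper_force: 0.0
```

```bash
python3 - <<'E'
from h import *
for r in rows(list(np.arange(80,34,-5)),.027,.0145,.118):print([float(x) for x in r])
E
```

```text
[0.0, 0.0, 1.0, 0.007, -0.0, 0.001, 1.0]
[0.0, 0.0, -4.0, 0.009, 0.001, 0.001, 1.0]
[0.0, 0.0, -9.0, 0.012, 0.002, 0.001, 1.0]
[0.0, 0.0, -14.0, 0.014, 0.003, 0.001, 1.0]
[0.0, 0.0, -19.0, 0.017, 0.003, 0.001, 1.0]
[0.0, 0.0, -24.0, 0.019, 0.003, 0.001, 1.0]
[0.0, 0.0, -29.0, 0.022, 0.004, 0.001, 1.0]
[0.0, 0.0, -34.0, 0.025, 0.003, 0.001, 1.0]
[0.0, 0.0, -39.0, 0.027, 0.003, 0.001, 1.0]
[0.0, 0.0, -44.0, 0.03, 0.002, 0.001, 1.0]
```

{"api": "drive_tool", "payload": {"targets": [[[0,0,1,0.007,0,0,1],[0,0,-4,0.009,0.001,0,1],[0,0,-9,0.012,0.002,0,1],[0,0,-14,0.014,0.003,0,1],[0,0,-19,0.017,0.003,0,1],[0,0,-24,0.019,0.003,0,1],[0,0,-29,0.022,0.004,0,1],[0,0,-34,0.025,0.003,0,1],[0,0,-39,0.027,0.003,0,1],[0,0,-44,0.03,0.002,0,1]]]}}

```text
t: 22.4
ee_pos: [0.5592, -0.0711, 0.119]
eef_rot: [180.0, -0.0, 135.1]
force: [-2.4, 1.5, -1.6]
finger_gap: 0.004
gripper_force: 1.3
```

```bash
python3 - <<'E'
from h import *
for r in rows([30,25,20,15,10,7,4,2,0],.027,.0145,.118):print([float(x) for x in r])
E
```

```text
[0.0, 0.0, -5.0, 0.001, -0.001, -0.001, 1.0]
[0.0, 0.0, -10.0, 0.004, -0.002, -0.001, 1.0]
[0.0, 0.0, -15.0, 0.006, -0.003, -0.001, 1.0]
[0.0, 0.0, -20.0, 0.008, -0.005, -0.001, 1.0]
[0.0, 0.0, -25.0, 0.01, -0.007, -0.001, 1.0]
[0.0, 0.0, -28.0, 0.011, -0.008, -0.001, 1.0]
[0.0, 0.0, -31.0, 0.013, -0.009, -0.001, 1.0]
[0.0, 0.0, -33.0, 0.013, -0.01, -0.001, 1.0]
[0.0, 0.0, -35.0, 0.014, -0.01, -0.001, 1.0]
```

{"api": "drive_tool", "payload": {"targets": [[[0,0,-5,0.002,-0.001,-0.001,1],[0,0,-10,0.004,-0.002,-0.001,1],[0,0,-15,0.006,-0.003,-0.001,1],[0,0,-20,0.008,-0.005,-0.001,1],[0,0,-25,0.01,-0.007,-0.001,1],[0,0,-28,0.011,-0.008,-0.001,1],[0,0,-31,0.013,-0.009,-0.001,1],[0,0,-33,0.013,-0.01,-0.001,1],[0,0,-35,0.014,-0.011,-0.001,1]]]}}

```text
t: 23.52
ee_pos: [0.5737, -0.0823, 0.118]
eef_rot: [179.9, 0.0, 100.2]
force: [0.8, 3.8, 2.8]
finger_gap: -0.001
gripper_force: 2.2
```

{"api": "drive_tool", "payload": {"targets": [[[0,0,0,0,-0.001,0,1],[0,0,0,0,-0.002,0,1],[0,0,0,0,-0.002,0,1]]]}}

```text
t: 23.9
ee_pos: [0.5737, -0.0827, 0.118]
eef_rot: [179.9, -0.1, 100.3]
force: [1.9, 9.5, 2.9]
finger_gap: 0.001
gripper_force: 4.9
```

At the stop (9.5 N, no further motion). Back off, lift, move the arm aside for the top view.

{"api": "drive_tool", "payload": {"targets": [[[0,0,0,0,0,0,1],[0,0,0,-0.002,0.01,0,1],[0,0,0,-0.002,0.012,0.05,1],[0,0,0,-0.002,0.012,0.1,1],[0,0,0,-0.06,0.06,0.13,1],[0,0,0,-0.1,0.12,0.13,1],[0,0,0,-0.12,0.18,0.13,1],[0,0,0,-0.15,0.23,0.13,1],[0,0,0,-0.15,0.25,0.13,1],[0,0,0,-0.15,0.25,0.13,1]]]}}

```text
t: 25.15
ee_pos: [0.422, 0.1673, 0.2476]
eef_rot: [180.0, 0.0, 100.6]
force: [-0.2, -0.0, 0.3]
finger_gap: -0.001
gripper_force: 0.0
```

```bash
python3 - <<'E'
from h import *
c=capture("top");crop(c,285,145,176,110,4,"t7.png")
E
```

```text
(no output)
```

View pics/t7.png

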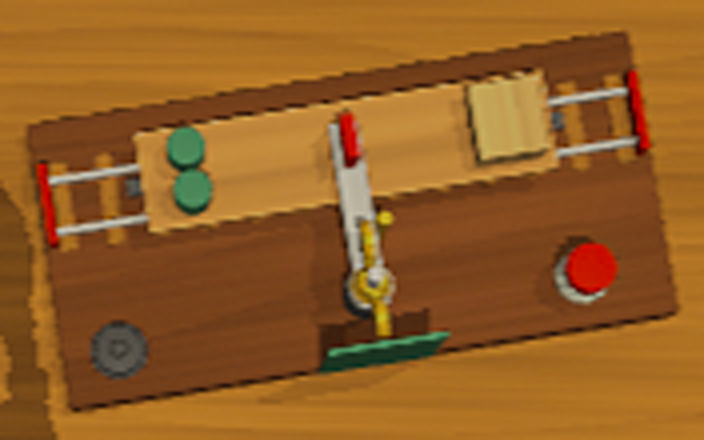

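The bar lies across the deck beside the pin (385,218), the wings (366,228)–(384,338) are in line with it, and nothing else has moved.

```bash
python3 -c "
from workcell import workorder
print(workorder.finish_job())"
```

```text
the job is handed in; nothing more can be done
None
```

The clamp bar is swung in against its stop and the wing nut is screwed fully home. The last picture showed the wagon and the other things on the plinth where they stood. The job is handed in, with no verdict returned.

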